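# Work the film carton past the guard post into its bay

### The job

Put the long film carton away in its bay at the back of the worktop by pushing: angle its right-hand end in behind the guard post, then swing the other end in, so that the carton lies along the back fence, wholly behind the post and between the two side cheeks. It must stay flat on the worktop all the while, never lifted or tipped, and the amber bottle, the conical flask and the beaker must stay where they are.

Things in the scene. Friction and masses are not known exactly. Their poses are not given: they have to be found in the camera images.
- carton: long printed cardboard carton of cling film, 400 mm long, 59 mm wide, 56 mm high, about 0.3 kg, loose, lying flat. Origin: centre of its underside. Its own y axis runs along its length (towards its left-hand end as the robot sees it), x across its width (away from the robot), z up. It slides and turns freely on the worktop when pushed
- carton_left_end (a point): centre of the carton's left-hand end face (its +y end, 200 mm from the middle), 28 mm above its underside
- carton_right_end (a point): centre of the carton's right-hand end face (its -y end), 28 mm above its underside
- bay: fixed bay of bare aluminium angle. Origin: on the worktop at the middle of the back fence's front face; x points away from the robot through the fence, y left along it. Fence 452 mm long, 36 mm high, front face at x = 0. Two side cheeks 36 mm high, 6 mm thick, standing 55 mm forward of the fence, inner faces at y = -220 and +220 mm (440 mm apart). No floor plate inside
- post_top (a point): centre of the top of the guard post: fixed upright round steel post, 24 mm in diameter, 80 mm high, in front of the bay's right-hand part, axis at x = -96, y = -145 mm in the bay's frame; the gap between post and fence is 84 mm
- amber_bottle: bystander: brown reagent bottle with a black cap, 68 mm in diameter, 158 mm high, loose, to the right of the work; origin at the centre of its underside
- flask: bystander: glass conical flask, 82 mm in diameter at the foot, 131 mm high, loose, to the right of the work; origin at the centre of its underside
- beaker: bystander: glass beaker with stirring rods in it, 83 x 97 mm, 166 mm high over the rods, loose, to the left of the bay; origin at the centre of its underside

How it is judged:
At the end, for the whole second after the job is handed in: The carton lies flat and at rest in the bay, its middle within 25 mm of the bay's middle along the fence, and the centre of each end face within 58 mm of the fence's front face (a gap of at most about 29 mm between carton and fence at either end), so it is wholly behind the post (x of each of carton_left_end, carton_right_end in the frame of bay above -0.0585 m and x of carton in the frame of bay below -0.024 m and y of carton in the frame of bay between -0.025 and 0.025 m and height (world z) of carton below 0.008 m and angle between carton's own z axis and vertical below 0.05 rad and linear speed of carton below 0.01 m/s); the robot touches nothing.
It fails at once if the carton is lifted off the worktop (more than 15 mm) (height (world z) of carton above 0.015 m).
It fails at once if the carton is tipped (more than 0.15 rad) (angle between carton's own z axis and vertical above 0.15 rad).
It fails at once if the amber bottle is moved more than 25 mm (distance of amber_bottle from where it was at the start of the episode above 0.025 m).
It fails at once if the conical flask is moved more than 25 mm (distance of flask from where it was at the start of the episode above 0.025 m).
It fails at once if the beaker is moved more than 25 mm (distance of beaker from where it was at the start of the episode above 0.025 m).
It also fails if it takes over 64 s, if anything falls off the work surface, if the arm or the gripper's body presses on something with over 40 N, if the wrist force passes 120 N, or if a joint passes its speed limit or range.

### The arm

A 6-joint arm with a two-finger parallel gripper is mounted at the origin on a cart in front of the work surface, level with it; the furniture and walls round the work are solid. World frame = base frame: x ahead of the robot, y to its left, z up, the work surface at z = 0. Lengths are in m, angles in rad, forces in N, time in s.
With the tool pointing down it reaches from about 0.325 to 1 m from the base axis. Payload 5.1 kg.
Tool frame: the origin (TCP) lies midway between the tips of the shut fingers; the grasp point (between the pads) lies 19 mm behind it (ctrl.grip_depth is the distance from the TCP to the grasp point, in m); z points along the fingers, y is the line along which they close (so a half turn about z gives the same grasp; the last joint's range is limited). The gripper opens to 85 mm and grips with 20 to 120 N. Pads are 22 mm wide; open, the fingers measure 114 mm over their backs; the gripper's body (76 mm by 85 mm) begins 54 mm behind the grasp point. The pads swing forward as they close: fully open they stand 13 mm farther back than shut.
Start: joints at [-1.272, 0.124, 1.65, -0, 1.367, -0.083], TCP at [0.242, -0.603, 0.231] pointing down, gripper open.
Joint ranges: [-2.61, 2.61], [-1.02, 2.33], [0.03, 2.71], [-1.35, 4.49], [0.32, 2.68], [-2.91, 2.91]. Speed limits (rad/s): [2.57, 2.57, 3.14, 3.14, 3.14, 3.14].

### API

Orientations are given as [roll, pitch, yaw] about the fixed x, y, z axes, in that order (R = Rz(yaw) Ry(pitch) Rx(roll)).
In Python, from workcell import ctrl gives the robot as it stands. The module is installed in compiled form; this text tells all that it offers.
- The arm moves only by the shell command python3 -m jog 'ROWS' [OPENING]. ROWS is text: rows parted by semicolons, each of 6 numbers parted by spaces: the shift along the tool's x, y, z scaled (see below), then the turn, a rotation vector about the tool's x, y, z scaled (see below). A call has 1 to 8 rows; each row shifts and turns the commanded pose from where the row before left it, along the tool's axes as they then stand; what a row does not reach is not made up. The controller multiplies each number of a shift by 150 mm and each number of a turn by 10 degrees. A row lasts 1/8 s, in which the tool goes at most 62.5 mm and 10.7 degrees, less where a joint would pass 70% of its speed; a pose out of reach is approached as far as the arm can. A call with a number of a shift or a turn outside -1 to 1 is refused whole. A call with a gripper value outside its range is refused whole. OPENING is the closure, from -1 (fully open) to 1 (shut), set as the call begins (- or left out, the last holds). The fingers move at their own pace and stop on an object; the grip force is fixed at half the most. Time passes only in rows, so rows that do not move let the fingers close. It gives the time, the measured TCP pose, the force, the opening and the grip force at its end, in the units of the state.
- ctrl.state(): the state, without advancing time (a new reading comes with each control period).
- ctrl.get_image(name): name is "side" or "top"; returns (picture, depth): 400x640x3 uint8, red, green, blue; 400x640 float32, m along the optical axis (not along the pixel's ray), 0 where there is no reading.
- ctrl.calibration(name): a dict with "K" (3x3 intrinsics, pixels), "R" (3x3) and "t" (3): a world point X has camera coordinates R X + t. Camera axes: x right, y down, z forward; pixel columns grow to the right and rows downward; lengths in m; the calibration is good to about 2 mm. A picture is of the moment at which its call begins. calibration takes no time and is no camera call.
- ctrl.close_job(): hands the job in; it is judged then, once.
The state is a dict: "time": time; "qpos": joint angles; "joint_vel": joint speeds; "effort": joint torques, N m; "tool_pos": TCP position; "ee_rot": TCP orientation; "contact_force": force on the tool from outside, world axes, zero at the start; "moment": the same for the moment, N m; "finger_gap": finger opening in m; "grip_force": force on a finger pad.
Only numpy, scipy, OpenCV 4.12 (cv2) and the standard library are available. Lean on these libraries where they do the work, as an engineer would, in place of code of your own. Each camera call takes 0.05 s, during which the arm holds its last target. There are 200 camera calls.

## Working session

There is one attempt and no reset: what is moved stays moved. The work goes in short steps, Python scripts to look and compute and a shell command to move; the robot and the scene stay as the last step left them, time stands still between calls to the robot, and variables do not carry over. Pictures are saved under pics/ and viewed, at most 10 in all, crops included, and the job is handed in when it is done.

```bash
mkdir -p pics; python3 - <<'E'
from workcell import ctrl
import cv2,numpy as np
for n in("top","side"):
    p,d=ctrl.get_image(n); cv2.imwrite(f"pics/{n}0.png",p[...,::-1]); np.save(n+"0.npy",d)
    c=ctrl.calibration(n); print(n,{k:np.round(v,4).tolist() for k,v in c.items()})
print({k:np.round(v,3).tolist() for k,v in ctrl.state().items()})
E
```

```text
top {'K': [[379.9003, 0.0, 316.496], [0.0, 379.9003, 198.135], [0.0, 0.0, 1.0]], 'R': [[-0.0062, -1.0, 0.0027], [-0.9889, 0.0057, -0.1485], [0.1485, -0.0036, -0.9889]], 't': [-0.0122, 0.5897, 1.211]}
side {'K': [[490.9064, 0.0, 320.5888], [0.0, 490.9064, 203.1284], [0.0, 0.0, 1.0]], 'R': [[-0.979, -0.2032, -0.0141], [-0.0991, 0.5357, -0.8386], [0.1779, -0.8196, -0.5446]], 't': [0.5835, 0.1171, 1.414]}
{'time': 0.1, 'qpos': [-1.272, 0.124, 1.652, 0.0, 1.368, -0.083], 'joint_vel': [0.0, -0.003, -0.003, -0.0, -0.0, -0.001], 'effort': [0.0, -42.493, -36.665, -0.0, 0.004, -0.0], 'tool_pos': [0.242, -0.603, 0.23], 'ee_rot': [-3.14, -0.0, 0.382], 'contact_force': [-0.228, -0.779, -0.67], 'moment': [-0.014, -0.051, 0.005], 'grip_force': 0.0, 'finger_gap': 0.085}
```

View pics/top0.png

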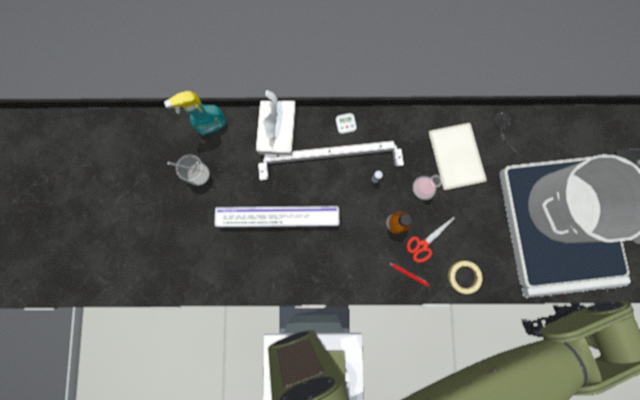

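View pics/side0.png

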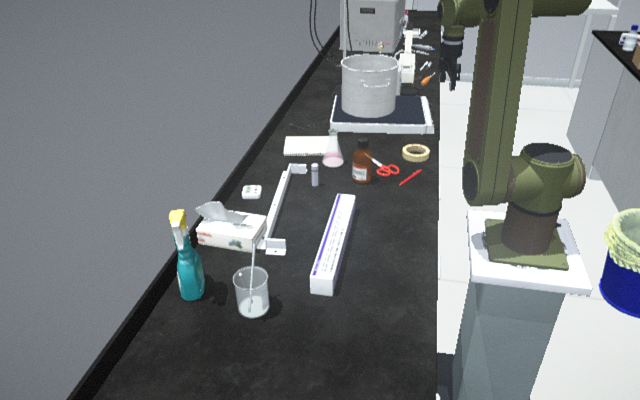

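The top view shows the carton at columns 215–339, rows 206–229. The fence runs from (262,157) to (402,150), with the post at (377,176), bottle (399,222), flask (425,187) and beaker (193,172). Next I turn these into world positions.

```bash
cat > h.py <<'E'
from workcell import ctrl
import cv2,numpy as np
C=ctrl.calibration("top"); K,R,t=C["K"],C["R"],C["t"]
def ray(px,z):
    px=np.atleast_2d(px).astype(float)
    d=np.c_[(px[:,0]-K[0,2])/K[0,0],(px[:,1]-K[1,2])/K[1,1],np.ones(len(px))]@R
    o=-R.T@t
    return (o+d*((z-o[2])/d[:,2])[:,None])[:,:2]
def world(d):
    v,u=np.mgrid[:400,:640]
    c=np.stack([(u-K[0,2])/K[0,0]*d,(v-K[1,2])/K[1,1]*d,d],-1)
    return (c-t)@R
def rect(P):
    c,s,a=cv2.minAreaRect(P.astype(np.float32))
    b=cv2.boxPoints((c,s,a)); e=max((b[1]-b[0],b[2]-b[1]),key=np.linalg.norm)
    if e[1]<0:e=-e
    return np.array(c),np.sort(s),np.arctan2(-e[0],e[1])  # yaw of +y axis
def blob(m,box):
    k=np.zeros_like(m);x0,x1,y0,y1=box;k[y0:y1,x0:x1]=m[y0:y1,x0:x1]
    n,l,s,_=cv2.connectedComponentsWithStats(k.astype(np.uint8))
    i=1+np.argmax(s[1:,4]); return np.argwhere(l==i)[:,::-1]
def carton(p,d,box=(190,440,130,300)):
    W=world(d); m=(abs(W[...,2]-.056)<.009)&(p.min(-1)>90)
    return rect(ray(blob(m,box),.056))
E
python3 - <<'E'
from h import *
p=cv2.imread("pics/top0.png");d=np.load("top0.npy");W=world(d)
print("carton",carton(p,d))
m=(abs(W[...,2]-.036)<.012)&(p.min(-1)>90)
b=blob(m,(250,412,135,185)); print("bay",rect(ray(b,.036)),b.min(0),b.max(0))
for n,bx in dict(post=(365,388,165,188),bottle=(384,415,205,238),flask=(408,445,170,205),beaker=(165,215,150,190)).items():
    q=W[bx[2]:bx[3],bx[0]:bx[1]].reshape(-1,3); q=q[q[:,2]>.03]; print(n,len(q),q.mean(0),q.min(0),q.max(0))
for x in range(270,395,12):
    c=b[b[:,0]==x]; print(x,c[:,1].min(),c[:,1].max(),ray([[x,c[:,1].max()+.5]],.036).round(4), W[c[:,1].max(),x].round(3))
cv2.imwrite("pics/crop0.png",cv2.resize(p[130:250,180:440],None,fx=3,fy=3,interpolation=cv2.INTER_CUBIC))
E
```

```text
carton (array([0.52837121, 0.11431891]), array([0.05916439, 0.39945152]), np.float32(0.0045370837))
bay (array([ 0.71679509, -0.06471235]), array([0.06209403, 0.45077428]), np.float32(0.10317583)) [264 146] [398 177]
post 69 [ 0.6392194  -0.19887114  0.15803536] [ 0.40320536 -0.22656294  0.03128526] [ 0.66979925 -0.01128317  1.28515328]
bottle 453 [ 0.50054586 -0.26608521  0.13173669] [ 0.40320536 -0.31062237  0.03055053] [ 0.54019724 -0.01128317  1.28515328]
flask 408 [ 0.61905373 -0.36831897  0.10233344] [ 0.40320536 -0.41319236  0.0301989 ] [ 0.66158795 -0.01128317  1.28515328]
beaker 517 [0.67690687 0.38417501 0.10581302] [ 0.40320536 -0.01128317  0.03010532] [0.72088431 0.43999098 1.28515328]
270 159 160 [[0.7201 0.1403]] [0.722 0.14  0.035]
282 158 159 [[0.7233 0.0998]] [0.725 0.1   0.036]
294 157 158 [[0.7266 0.0594]] [0.73  0.06  0.031]
306 155 157 [[0.7298 0.0188]] [0.733 0.019 0.03 ]
318 154 155 [[ 0.7366 -0.0218]] [ 0.739 -0.022  0.033]
330 153 154 [[ 0.7398 -0.0624]] [ 0.742 -0.062  0.035]
342 152 152 [[ 0.7466 -0.1031]] [ 0.747 -0.103  0.039]
354 150 152 [[ 0.7464 -0.1438]] [ 0.75  -0.145  0.028]
366 149 150 [[ 0.7531 -0.1846]] [ 0.754 -0.184  0.04 ]
378 148 149 [[ 0.7564 -0.2254]] [ 0.758 -0.225  0.037]
390 147 148 [[ 0.7597 -0.2663]] [ 0.762 -0.267  0.034]
```

View pics/crop0.png

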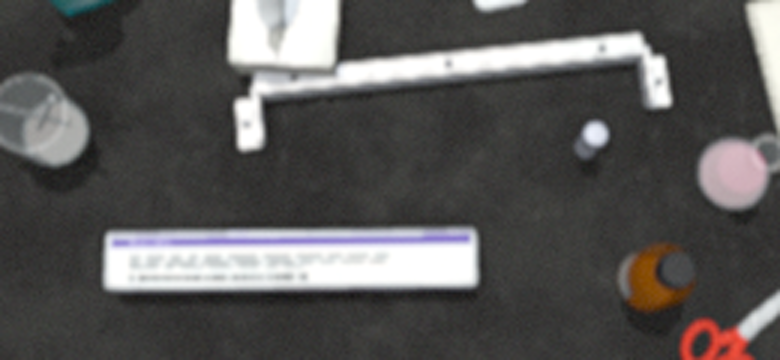

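The crop shows the bay's two cheeks at about (249,123) and (656,82), with the post cap at (595,134). I check how the heights run across the bay to fix its frame.

```bash
python3 - <<'E'
from h import *
p=cv2.imread("pics/top0.png");d=np.load("top0.npy");W=world(d)
np.set_printoptions(linewidth=250)
def show(y0,y1,x0,x1):
    print(y0,x0);print((W[y0:y1,x0:x1,2]*1000).round().astype(int));print(p[y0:y1,x0:x1].min(-1))
show(152,184,255,273)
show(143,170,388,407)
show(168,186,368,388)
print(-R.T@t)
E
```

```text
152 255
[[   5    4    1   29   27   33   26   33   37   33   32   34   36   39   36   35   42   40]
 [   0   -2    0   13   19   16   15   20   16   20   22   23   20   27   25   25   27   26]
 [   4    3   -1   -4    3    5    5    8    4    4    8   12    8    9    9   13   15   20]
 [  -1   -3   -1    3    4   -3    4    2    1   -2    3    0    2    8    1    0    5    0]
 [  -1    2   -4    0    0    0   -3   -5   -2    0    4    5    3    0    4    1    6    6]
 [   0    1    0   -4    2   -2    0    2    5   -1    4    8    1   -1    2    6    2    4]
 [   1   -1   -1    2    3    0    3   -4    1   -3   -1    9   -1    8    3    9    8    3]
 [  -2    0   -1    1    0   -2   -2   -2   -1   -1    2   36   32   35   39   41   32   35]
 [  -3   -2    1    2    1   -3    0    0    1   30   38   36   40   38   34   35   38   32]
 [   2    1   -1   -4   -1   -1   -3    0   -1   39   37   31   29   28   23   22   21   27]
 [   1    0   -1    1   -3    1    0   -1   -4   41   34   20   17   18   10   12   11   11]
 [   2   -1   -1    1    3   -2    0   -1    2   36   39   14   -2   
[... 11770 characters left out ...]
 53  53  55  79  99 102  96 100 124 147 156 151 130  88  51  41  46  54  53  51]
 [ 47  52  54  76  98 107 103  94  96 101  95  82  65  50  40  46  49  48  49  53]
 [ 51  53  52  66  95 104 106 105  96  91  70  52  44  37  40  48  52  51  50  51]
 [ 50  50  47  58  71  95  99 102  92  79  58  43  46  46  45  50  51  51  52  51]
 [ 51  51  48  47  51  70  81  82  73  57  44  45  51  48  49  47  56  49  55  51]
 [ 50  50  44  49  43  48  53  51  46  40  38  44  48  50  56  58  59  51  52  51]
 [ 47  49  53  44  43  38  31  33  30  30  36  42  49  49  56  55  54  51  54  52]
 [ 51  47  47  45  41  37  36  35  30  36  35  40  43  52  54  53  54  51  52  55]]
[ 0.40320536 -0.01128317  1.28515328]
```

```bash
cat >> h.py <<'E'
O=np.array([.739,-.064]);YB=.0986
Rb=np.array([[np.cos(YB),np.sin(YB)],[-np.sin(YB),np.cos(YB)]])
def bay(w): return Rb@(np.asarray(w)[:2]-O)
def rep(img=True):
    s=ctrl.state(); print("t %.2f"%s["time"],"tcp bay",bay(s["tool_pos"]).round(4),"z %.4f"%s["tool_pos"][2],"yawrel %.3f"%(s["ee_rot"][2]-YB),"F",np.round(s["contact_force"],1))
    if img:
        p,d=ctrl.get_image("top"); c,sz,a=carton(p,d); c=bay(c);a=a-YB;u=np.array([-np.sin(a),np.cos(a)]);v=np.array([np.cos(a),np.sin(a)])
        print("C",c.round(4),"deg %.1f"%np.degrees(a),"size",sz.round(3),"L",(c+.2*u).round(4),"R",(c-.2*u).round(4),"RBcorner",(c-.2*u+.0295*v).round(4))
        return p
E
python3 -m jog '0 0 0 0 0 0.81; 0 0 0 0 0 0.81; .18 -.342 0 0 0 0; .18 -.342 0 0 0 0; .18 -.342 0 0 0 0; .18 -.342 0 0 0 0; .18 -.342 0 0 0 0; .18 -.342 0 0 0 0' 1
python3 - <<'E'
from h import *
f1=ray([[270,160.9]],.036)[0];f2=ray([[390,148.3]],.036)[0];print(bay(f1),bay(f2),"post",bay(ray([[378,175]],.08)[0]),"cheeks",bay(ray([[265.3,160]],.036)[0]),bay(ray([[395.8,150]],.036)[0]))
rep()
E
```

```text
time: 1.1
tool_pos: [0.3731, -0.2789, 0.2309]
ee_rot: [-3.141, 0.0, 0.099]
contact_force: [0.9, 0.9, -0.0]
finger_gap: 0.0002
grip_force: 0.0
[-7.40103406e-05  2.05289286e-01] [ 0.00134453 -0.20340398] post [-0.09470355 -0.14266763] cheeks [0.00467973 0.22078928] [-0.00659594 -0.22218643]
t 1.10 tcp bay [-0.3853 -0.1779] z 0.2309 yawrel -0.000 F [ 0.9  0.9 -0. ]
C [-0.192   0.1982] deg -5.4 size [0.059 0.399] L [-0.1732  0.3973] R [-0.2108 -0.0009] RBcorner [-0.1814 -0.0037]
```

```bash
python3 -m jog '.184 -.33 0 0 0 0; .184 -.33 0 0 0 0; .184 -.33 0 0 0 0; .184 -.33 0 0 0 0; 0 0 .34 0 0 0; 0 0 .34 0 0 0; 0 0 .34 0 0 0; 0 0 .34 0 0 0'
python3 -m jog '.14 0 .02 0 0 0; .12 0 0 0 0 0; .12 0 0 0 0 0; .12 0 0 0 0 0; .12 0 0 0 0 0'
python3 -c "
from h import *
rep()"
```

```text
time: 2.15
tool_pos: [0.4629, -0.0728, 0.0257]
ee_rot: [3.141, -0.0, 0.099]
contact_force: [0.3, -0.2, 0.5]
finger_gap: 0.0
grip_force: 0.0
time: 2.78
tool_pos: [0.5555, -0.0636, 0.0236]
ee_rot: [-3.141, 0.002, 0.099]
contact_force: [-0.6, 0.0, 0.7]
finger_gap: -0.0003
grip_force: 0.4
t 2.77 tcp bay [-0.1825  0.0184] z 0.0236 yawrel 0.001 F [-0.6  0.   0.7]
C [-0.1707  0.2359] deg 7.0 size [0.06 0.33] L [-0.1949  0.4344] R [-0.1465  0.0374] RBcorner [-0.1172  0.0409]
```

```bash
python3 -m jog '.1 0 0 0 0 0; .1 0 0 0 0 0; .1 0 0 0 0 0; .1 0 0 0 0 0; .08 0 0 0 0 0; -.2 0 0 0 0 0; -.2 0 -.2 0 0 0; 0 0 -.4 0 0 0'
python3 - <<'E'
from h import *
p=rep(); cv2.imwrite("pics/a.png",p[...,::-1])
E
```

```text
time: 3.82
tool_pos: [0.5635, -0.062, 0.111]
ee_rot: [-3.139, 0.009, 0.099]
contact_force: [0.8, -0.6, 0.5]
finger_gap: 0.0002
grip_force: 0.0
t 3.83 tcp bay [-0.1745  0.0193] z 0.1110 yawrel -0.000 F [ 0.8 -0.6  0.5]
C [-0.1436  0.218 ] deg 21.1 size [0.059 0.359] L [-0.2157  0.4046] R [-0.0716  0.0315] RBcorner [-0.0441  0.0421]
```

View pics/a.png

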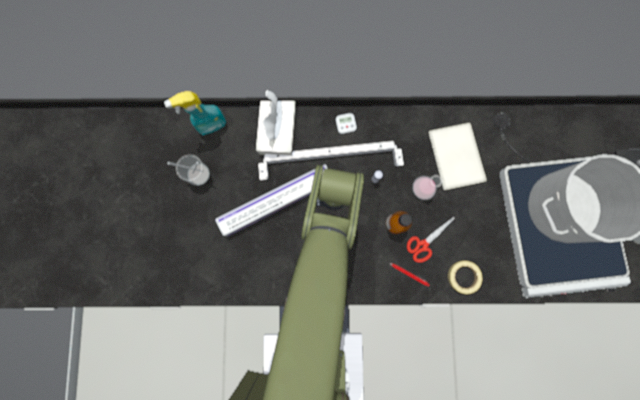

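The carton is turned to about 21° and its right end is hidden under the wrist. The left end is near (220,228). Next I move round to the left end face.

```bash
python3 -m jog '-.038 -.333 0 0 0 0; -.038 -.333 0 0 0 0; -.038 -.333 0 0 0 0; -.038 -.333 0 0 0 0; -.038 -.333 0 0 0 0; -.038 -.333 0 0 0 0; -.038 -.333 0 0 0 0; -.038 -.333 0 0 0 0'
python3 -m jog '0 0 0 0 0 -1.05; 0 0 0 0 0 -1.05; 0 0 .29 0 0 0; 0 0 .29 0 0 0; 0 0 0 0 0 0'
python3 -c "
from h import *
rep()"
```

```text
time: 4.88
tool_pos: [0.4831, 0.3328, 0.1149]
ee_rot: [-3.141, -0.002, 0.099]
contact_force: [1.2, 0.5, -0.0]
finger_gap: -0.0001
grip_force: 0.0
t 4.88 tcp bay [-0.2156  0.42  ] z 0.1149 yawrel 0.001 F [ 1.2  0.5 -0. ]
C [-0.1364  0.1993] deg 21.1 size [0.06  0.399] L [-0.2085  0.3859] R [-0.0644  0.0127] RBcorner [-0.0369  0.0233]refused, turn out of range in row 1
```

```bash
python3 -m jog '0 0 0 0 0 -.7; 0 0 0 0 0 -.7; 0 0 0 0 0 -.7; -.035 0 .3 0 0 0; 0 0 .31 0 0 0; 0 .1 0 0 0 0; 0 .1 0 0 0 0; 0 .1 0 0 0 0'
python3 -m jog '0 .1 0 0 0 0; 0 .1 0 0 0 0; 0 .1 0 0 0 0'
python3 -c "
from h import *
rep()"
```

```text
time: 5.92
tool_pos: [0.5007, 0.2878, 0.0254]
ee_rot: [-3.142, -0.005, 0.465]
contact_force: [-0.3, 0.7, 0.7]
finger_gap: 0.0
grip_force: 0.5
time: 6.3
tool_pos: [0.5194, 0.2471, 0.0236]
ee_rot: [-3.142, -0.001, 0.465]
contact_force: [-0.7, 2.9, 2.5]
finger_gap: 0.0
grip_force: 1.5
t 6.30 tcp bay [-0.1879  0.3312] z 0.0236 yawrel 0.367 F [-0.7  2.9  2.5]
C [-0.1067  0.1304] deg 21.4 size [0.06  0.392] L [-0.1797  0.3166] R [-0.0336 -0.0557] RBcorner [-0.0061 -0.045 ]
```

```bash
python3 -m jog '0 .08 0 0 0 0; 0 .08 0 0 0 0; 0 .08 0 0 0 0; 0 .08 0 0 0 0'
python3 -c "
from h import *
rep()"
```

```text
time: 6.85
tool_pos: [0.5402, 0.2042, 0.0227]
ee_rot: [-3.141, 0.0, 0.466]
contact_force: [-2.1, 2.4, 1.8]
finger_gap: 0.0
grip_force: 1.5
t 6.85 tcp bay [-0.1714  0.2865] z 0.0227 yawrel 0.367 F [-2.1  2.4  1.8]
C [-0.0921  0.081 ] deg 20.3 size [0.06  0.385] L [-0.1616  0.2686] R [-0.0227 -0.1065] RBcorner [ 0.005  -0.0963]
```

```bash
python3 -m jog '0 .08 0 0 0 0; 0 .08 0 0 0 0; 0 .08 0 0 0 0; 0 .08 0 0 0 0'
python3 -c "
from h import *
rep()"
```

```text
time: 7.4
tool_pos: [0.5618, 0.1611, 0.0226]
ee_rot: [3.142, 0.0, 0.466]
contact_force: [-0.4, 1.5, 0.9]
finger_gap: 0.0
grip_force: 0.9
t 7.40 tcp bay [-0.1542  0.2415] z 0.0226 yawrel 0.367 F [-0.4  1.5  0.9]
C [-0.0829  0.0294] deg 17.7 size [0.059 0.378] L [-0.1436  0.22  ] R [-0.0222 -0.1611] RBcorner [ 0.0059 -0.1522]
```

```bash
python3 -m jog '0 .08 0 0 0 0; 0 .08 0 0 0 0; 0 .08 0 0 0 0; 0 .03 0 0 0 0'
python3 - <<'E'
from h import *
p=rep(); cv2.imwrite("pics/b.png",cv2.resize(p[130:270,180:440,::-1],None,fx=3,fy=3,interpolation=cv2.INTER_CUBIC))
E
```

```text
time: 7.95
tool_pos: [0.5801, 0.125, 0.0227]
ee_rot: [3.142, 0.0, 0.465]
contact_force: [-1.1, 1.7, 0.8]
finger_gap: -0.0001
grip_force: 1.0
t 7.95 tcp bay [-0.1395  0.2037] z 0.0227 yawrel 0.366 F [-1.1  1.7  0.8]
C [-0.0756 -0.0134] deg 15.5 size [0.06  0.373] L [-0.129   0.1794] R [-0.0223 -0.2061] RBcorner [ 0.0061 -0.1983]
```

View pics/b.png

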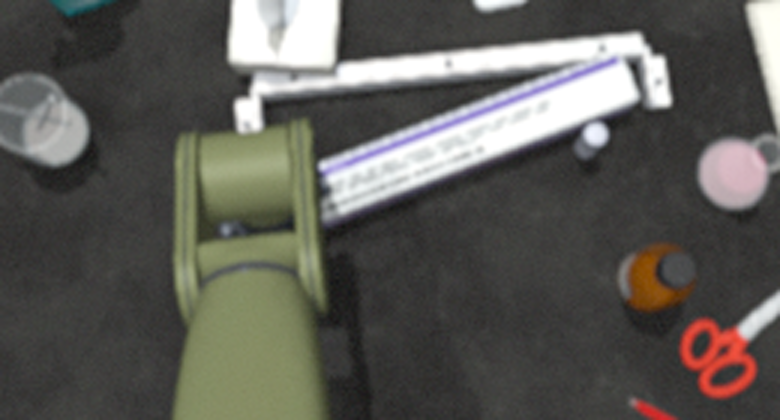

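The right end is now tucked behind the post (cap at (595,135)), inside the right cheek. The left end is near (320,190), under the wrist. Now I swing the left end in.

```bash
python3 -m jog '0 -.2 0 0 0 0; 0 0 0 0 0 .7; 0 0 0 0 0 .7; 0 0 0 0 0 .7; -.2 0 0 0 0 0; -.2 0 0 0 0 0; 0 .29 0 0 0 0; 0 .29 0 0 0 0'
python3 -c "
from h import *
rep()"
python3 -m jog '.1 0 0 0 0 0; .1 0 0 0 0 0; .1 0 0 0 0 0; .1 0 0 0 0 0; .1 0 0 0 0 0'
python3 -c "
from h import *
rep()"
```

```text
time: 9.0
tool_pos: [0.5151, 0.0594, 0.0231]
ee_rot: [3.141, -0.001, 0.101]
contact_force: [0.4, -0.7, 0.2]
finger_gap: 0.0004
grip_force: 0.0
t 9.00 tcp bay [-0.2107  0.1449] z 0.0231 yawrel 0.003 F [ 0.4 -0.7  0.2]
C [-0.0791 -0.0014] deg 15.4 size [0.06  0.399] L [-0.1322  0.1914] R [-0.026  -0.1943] RBcorner [ 0.0024 -0.1864]
time: 9.68
tool_pos: [0.5906, 0.0682, 0.0225]
ee_rot: [-3.141, 0.001, 0.1]
contact_force: [-1.0, 0.4, -0.3]
finger_gap: -0.0002
grip_force: 0.4
t 9.68 tcp bay [-0.1347  0.1462] z 0.0225 yawrel 0.001 F [-1.   0.4 -0.3]
C [-0.057  -0.0534] deg 11.0 size [0.06  0.298] L [-0.0951  0.143 ] R [-0.0188 -0.2497] RBcorner [ 0.0102 -0.2441]
```

```bash
python3 -m jog '.1 0 0 0 0 0; .1 0 0 0 0 0; .1 0 0 0 0 0; .06 0 0 0 0 0; .03 0 0 0 0 0'
python3 -c "
from h import *
rep()"
```

```text
time: 10.35
tool_pos: [0.6486, 0.0733, 0.0229]
ee_rot: [3.142, 0.0, 0.099]
contact_force: [-1.5, -0.2, 0.7]
finger_gap: -0.0001
grip_force: 0.7
t 10.35 tcp bay [-0.0764  0.1456] z 0.0229 yawrel 0.000 F [-1.5 -0.2  0.7]
C [-0.0382 -0.0607] deg 0.5 size [0.061 0.297] L [-0.0398  0.1393] R [-0.0366 -0.2607] RBcorner [-0.0071 -0.2604]
```

Nearly parallel, about 8 mm from the fence. A small final push, then back off and check.

```bash
python3 -m jog '.025 0 0 0 0 0; -.1 0 0 0 0 0; -.3 0 0 0 0 0; -.3 0 0 0 0 0; -.3 0 -.3 0 0 0; -.2 0 -.4 0 0 0; 0 0 0 0 0 0'
python3 - <<'E'
from h import *
p=rep(); cv2.imwrite("pics/c.png",cv2.resize(p[130:270,180:440,::-1],None,fx=3,fy=3,interpolation=cv2.INTER_CUBIC))
E
```

```text
time: 11.28
tool_pos: [0.4766, 0.0561, 0.1283]
ee_rot: [3.14, -0.011, 0.099]
contact_force: [0.8, 1.2, 0.2]
finger_gap: 0.0003
grip_force: 0.0
t 11.28 tcp bay [-0.2493  0.1453] z 0.1283 yawrel 0.000 F [0.8 1.2 0.2]
C [-0.0367 -0.01  ] deg -0.2 size [0.06  0.399] L [-0.036  0.19 ] R [-0.0375 -0.21  ] RBcorner [-0.008  -0.2101]
```

View pics/c.png

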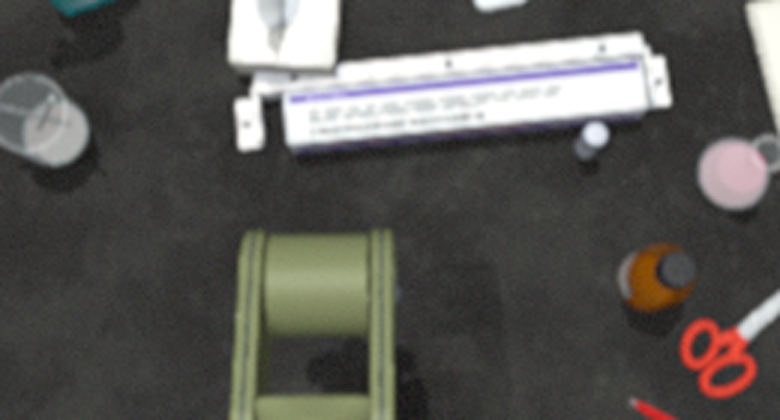

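The carton lies along the fence: ends at x ≈ -0.036 and -0.038, middle at y ≈ -0.010. It is behind the post and between the cheeks, the bystanders are in place and the arm is clear.

```bash
python3 -c "
from workcell import ctrl
print(ctrl.close_job())"
```

```text
the job is handed in; nothing more can be done
None
```

I pushed the carton into the bay and handed the job in at about 11 s: it lies along the fence with both ends about 37 mm from it (limit 58 mm) and its middle 10 mm off centre (limit 25 mm); the hand-in returned no verdict.

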